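# Change over two drying ovens

### The arm

A 6-joint arm with a two-finger parallel gripper is mounted at the origin on a cart in front of the work surface, level with it; the furniture and walls round the work are solid. World frame = base frame: x ahead of the robot, y to its left, z up, the work surface at z = 0. Lengths are in mm, angles in rad, forces in N, time in s.
With the tool pointing down it reaches from about 300 to 750 mm from the base axis. Payload 8.5 kg.
Tool frame: the origin (TCP) lies on the centre line of the jaws, within the pads' length; the fingertips stand 14 mm ahead of it and the grasp point (between the pads) lies 5 mm behind it (bot.tcp_to_tips is the distance from the TCP to the fingertips, in mm); z points along the fingers, y is the line along which they close (so a half turn about z gives the same grasp; the last joint's range is limited). The gripper opens to 88 mm and grips with 3 to 60 N. Pads are 18 mm wide; open, the fingers measure 123 mm over their backs; the gripper's body (75 mm by 187 mm) begins 45 mm behind the grasp point.
Start: joints at [0.903, 0.381, 1.297, -0, 1.464, -0.215], TCP at [240.606, 494.56, 252.748] pointing down, gripper open.
Joint ranges: [-3.11, 3.11], [-0.89, 2.33], [0.22, 2.48], [-1.42, 4.56], [0.17, 2.85], [-2.88, 2.88]. Speed limits (rad/s): [2.39, 2.39, 3.14, 3.14, 3.14, 3.14].

### API

Orientations are given as a rotation vector (axis times angle).
In Python, from plant import bot gives the robot as it stands. Calls block until the motion is done:
- bot.move_ptp(position, orientation): joint-space move of the TCP to a pose.
- bot.line_to(position, v=150, rot=None): straight line of the TCP; rot=None keeps the orientation; v is the mean speed in mm/s.
- bot.move_joints(angles): joint-space move.
- bot.command_gripper(opening, newtons=None): finger opening in mm; newtons is the grip in N (None keeps the last); returns when the fingers have stopped.
- bot.sleep(seconds).
- bot.solve_ik(position, orientation): joint angles nearest the present ones, or None.
- bot.snapshot(name): name is "side" or "top"; returns (picture, depth): 420x560x3 uint8, red, green, blue; 420x560 float32, mm along the optical axis (not along the pixel's ray), 0 where there is no reading.
- bot.get_calibration(name): a dict with "vfov" (degrees; the focal length in pixels is half the picture's height over the tangent of half this angle, whatever the lens; pixels are square), "cx", "cy" (the principal point, pixels), "cam_to_world" (4x4, takes a point from camera to world coordinates). Camera axes: x right, y up, looking along -z (the intrinsics and any distortion apply to the point x, -y, -z); pixel columns grow to the right and rows downward; lengths in mm; the calibration is good to about 2 mm. A picture is of the moment at which its call begins. get_calibration takes no time and is no camera call.
A pose or a line that the arm cannot do raises bot.MotionError and nothing moves.
- bot.sign_off(): hands the job in; it is judged then, once.
Readings, each from a call of its own:
- bot.read_t(): time.
- bot.read_joint_positions(): joint angles.
- bot.read_qd(): joint speeds.
- bot.read_effort(): joint torques, N m.
- bot.read_eef_pos(): TCP position.
- bot.read_orientation(): TCP orientation.
- bot.read_wrist_force(): force on the tool from outside, world axes, zero at the start.
- bot.read_wrist_torque(): the same for the moment, N m.
- bot.read_grip_width(): finger opening in mm.
- bot.read_grasp_force(): force on a finger pad.
Only numpy, scipy, OpenCV 4.12 (cv2) and the standard library are available. Lean on these libraries where they do the work, as an engineer would, in place of code of your own. Each camera call takes 0.05 s, during which the arm holds its last target. There are 200 camera calls.

### The job

One of the two small drying ovens on the worktop stands open and has been emptied: push its bottom-hinged door up until it is fully shut. Pull the door of the other oven, now shut, all the way down until it lies level, so that it can be unloaded. Leave both doors so and let go of them.

Things in the scene. Friction and masses are not known exactly. Their poses are not given: they have to be found in the camera images.
- oven_a: White bench drying oven, 150 wide, 130 deep, 175 mm high, fixed in place; of the two alike, the one open at the start, left or right. Front door hinged at its lower edge, 120 mm from hinge line to free edge, 14 thick. Origin: on the worktop right under the hinge line, mid-width; x into the oven, away from the robot (turned a few degrees), y left, z up. Hinge line along y, 55 mm above the origin
- oven_a_door (a joint): oven_a's door angle q, rad: 0 shut (upright), 1.57 down (level), stops at both; starts 1.15-1.5. Handle: round steel bar 10 mm thick along y, 180 mm from the hinge line in the door's plane, beyond its edge, on legs 104 mm apart; open gap bar to edge 55 mm. Bar's middle in the oven frame: (-180 sin q, 0, 55+180 cos q) mm. Can be pinched from above; turns in the fingers
- oven_b: The other oven, alike in all sizes, door, handle and frame (origin on the worktop under the hinge line, mid-width; x into the oven, y left, z up), but shut at the start, with a petri dish inside. Shut, a door's handle bar stands 60 mm above the oven's flat top; down, it lies level in front of the oven, 55 mm above the worktop
- oven_b_door (a joint): oven_b's door angle, rad, as for oven_a: 0 shut, grows to 1.57 (level) as the door comes down towards the robot; starts shut (0 to 0.03). Same handle bar and formula. Both hinges are stiff (0.4 N m): a door stays where it is left and takes about 1 to 5 N at the bar to move

How it is judged (in metres and radians):
At the end, for the whole second after the job is handed in: the door that stood open is shut to within 10 degrees (below 0.175 rad), the door that was shut is down to within 10 degrees of level (above 1.39 rad), and both are at rest (under 0.05 rad/s) (value of joint oven_a_door below 0.175 rad and value of joint oven_b_door above 1.39 rad and not (velocity of joint any of oven_a_door, oven_b_door above 0.05 rad/s or velocity of joint any of oven_a_door, oven_b_door below -0.05 rad/s)); the robot touches nothing.
It also fails if it takes over 58 s, if anything falls off the work surface, if the arm or the gripper's body presses on something with over 40 N, if the wrist force passes 120 N, or if a joint passes its speed limit or range.

## Working session

There is one attempt and no reset: what is moved stays moved. The work goes in short steps, each a Python script; the robot and the scene stay as the last script left them, time stands still between calls to the robot, and variables do not carry over. Pictures are saved under pics/ and viewed, at most 10 in all, crops included, and the job is handed in when it is done.

```bash
ls; mkdir -p pics; python3 - <<'E'
from plant import bot
import cv2,numpy as np
for n in("side","top"):
    p,d=bot.snapshot(n); cv2.imwrite(f"pics/{n}0.png",p[:,:,::-1]); np.savez(f"pics/{n}0.npz",p=p,d=d)
    c=bot.get_calibration(n); print({k:(np.round(v,3).tolist() if k=="cam_to_world" else v) for k,v in c.items()})
print(bot.read_t(),bot.read_orientation())
E
```

```text
pics
{'vfov': 42.19256389892984, 'cx': 271.487548027792, 'cy': 206.43869981415926, 'cam_to_world': [[0.566, 0.638, -0.521, 73.793], [-0.824, 0.452, -0.342, -405.041], [0.017, 0.623, 0.782, 867.949], [0.0, 0.0, 0.0, 1.0]]}
{'vfov': 46.25862982706603, 'cx': 273.79045859961866, 'cy': 208.40317424776754, 'cam_to_world': [[-0.293, 0.905, -0.308, 271.945], [-0.956, -0.28, 0.086, 39.643], [-0.009, 0.32, 0.947, 1037.142], [0.0, 0.0, 0.0, 1.0]]}
0.1 [-7.05091283e-01 -3.06092692e+00  1.72296927e-03]
```

View pics/side0.png

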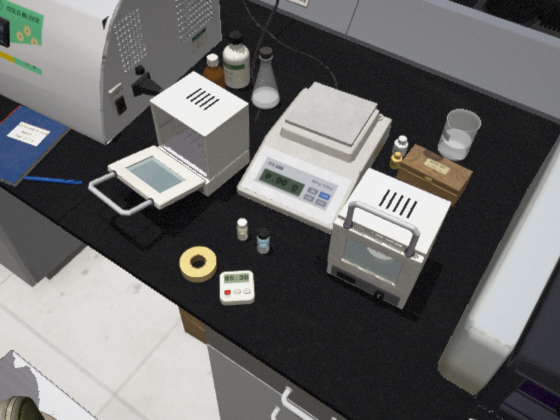

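View pics/top0.png

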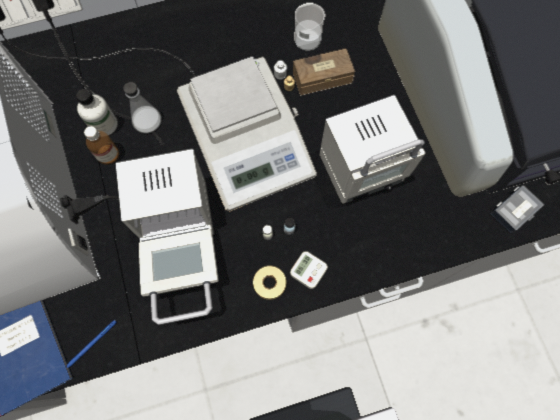

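The side view shows the open oven (A) on the left, with its handle at about (93,187)-(128,210). The shut oven (B) is on the right, with its bar at about (350,208)-(415,235). In the top view, A's roof is at about (160,190) and its bar at (157,318)-(210,312). B's roof is at about (370,135) and its bar at (370,163)-(422,145).

```bash
cat > h.py <<'E'
import numpy as np,cv2
def K(c): return 210/np.tan(np.radians(c["vfov"]/2))
def cloud(d,c):
    f=K(c); v,u=np.mgrid[:420,:560]
    P=np.stack([(u-c["cx"])/f*d,-(v-c["cy"])/f*d,-d],-1)
    M=np.array(c["cam_to_world"]); return P@M[:3,:3].T+M[:3,3]
E
python3 - <<'E'
from h import *
from plant import bot
for n,boxes in(("top",{"A":(110,145,220,330),"B":(315,90,430,205)}),("side",{"A":(80,65,255,220),"B":(320,165,455,310)})):
    z=np.load(f"pics/{n}0.npz");d=z["d"];P=cloud(d,bot.get_calibration(n))
    print(n,"table z",np.median(P[250:255,230:240,2]) )
    for k,(a,b,c,e) in boxes.items():
        Q=P[b:e,a:c].reshape(-1,3);Q=Q[d[b:e,a:c].ravel()>0]
        r=Q[abs(Q[:,2]-175)<8]
        r=r[np.linalg.norm(r[:,:2]-np.median(r[:,:2],0),axis=1)<115]
        print(k,"roof",len(r),np.median(r[:,2]),cv2.minAreaRect(r[:,:2].astype(np.float32)))
        if k=="B":
            h=Q[(Q[:,2]>218)]; print(" bar",len(h),h.mean(0),cv2.minAreaRect(h[:,:2].astype(np.float32)),h[:,2].max())
    pts={"top":[(157,318),(183,317),(210,312),(142,289),(215,285),(396,155),(372,164),(420,146)],"side":[(93,187),(110,200),(127,211),(350,208),(382,220),(415,236)]}[n]
    for u,v in pts:
        w=P[v-3:v+4,u-3:u+4].reshape(-1,3); w=w[w[:,2].argmax()]
        print((u,v),w.round(),P[v,u].round())
E
```

```text
top table z -0.7527271201732901
A roof 4715 173.88051804725762 ((664.8713989257812, 157.17730712890625), (150.60400390625, 121.6834487915039), 84.30850219726562)
B roof 4490 173.82669464154668 ((638.0294189453125, -269.25836181640625), (140.81790161132812, 150.89715576171875), 3.8122940063476562)
 bar 357 [ 573.14771573 -270.11973542  235.66103115] ((574.22021484375, -273.3677978515625), (11.014528274536133, 113.34822845458984), 3.799832820892334) 243.18042665805
(157, 318) [428. 229. 108.] [433. 226. 106.]
(183, 317) [422. 173. 109.] [421. 179. 106.]
(210, 312) [420. 133. 106.] [431. 139.  -1.]
(142, 289) [494. 239.  93.] [498. 244.  93.]
(215, 285) [473. 111.  81.] [482. 114.   1.]
(396, 155) [ 569. -270.  239.] [ 628. -338.   60.]
(372, 164) [ 566. -226.  236.] [ 619. -277.   73.]
(420, 146) [ 574. -318.  237.] [ 575. -326.  219.]
side table z 0.36183117161391465
A roof 3495 175.8945382662455 ((666.077880859375, 157.09286499023438), (154.05921936035156, 122.60140228271484), 84.4886245727539)
B roof 5664 175.7095841205795 ((640.2235107421875, -268.78570556640625), (142.66265869140625, 150.61770629882812), 4.133817672729492)
 bar 575 [ 574.73378475 -276.35821373  236.47456431] ((576.5855712890625, -274.0901794433594), (12.18514633178711, 112.75263977050781), 3.8970985412597656) 243.22294623877326
(93, 187) [426. 217. 110.] [431. 222. 105.]
(110, 200) [424. 172. 110.] [427. 175. 105.]
(127, 211) [424. 134. 109.] [425. 131. 107.]
(350, 208) [ 570. -225.  233.] [ 568. -222.  225.]
(382, 220) [ 572. -277.  239.] [ 616. -262.  175.]
(415, 236) [ 575. -324.  235.] [ 576. -326.  228.]
```

```bash
cat >> h.py <<'E'
def rv(phi):  # tool down, tool y (closing line) at world angle phi (rad)
    t=(phi+np.pi/2)/2; return np.pi*np.array([np.cos(t),np.sin(t),0])
OV={"A":(np.array([597.,164.]),np.radians(-5.6)),"B":(np.array([576.,-273.5]),np.radians(3.85))}
def bar(k,q,dz=0):
    o,y=OV[k]; r=-180*np.sin(q)
    return np.array([o[0]+r*np.cos(y),o[1]+r*np.sin(y),55+180*np.cos(q)+dz-5]) # TCP so that the grasp point is on the bar
E
python3 - <<'E'
from h import *
from plant import bot
P=np.concatenate([cloud(np.load(f"pics/{n}0.npz")["d"],bot.get_calibration(n)).reshape(-1,3) for n in("top","side")])
def tall(x0,x1,y0,y1,s=40):
    for x in range(x0,x1,s): print(x,[int(np.percentile(q,98)) if len(q:=P[(P[:,0]>=x)&(P[:,0]<x+s)&(P[:,1]>=y)&(P[:,1]<y+s)][:,2])>5 else -1 for y in range(y0,y1,s)])
print("left, y from 240");tall(360,760,240,440)
print("right y from -500");tall(300,760,-500,-300)
q0=np.array(bot.read_joint_positions())
for k in"AB":
  for h in(0,np.pi):
    for q in(0,.7,1.28,1.55):
      for dz in(0,60):
        s=bot.solve_ik(bar(k,q,dz),rv(OV[k][1]+h)); print(k,round(h),q,dz,None if s is None else np.round(s,2))
E
```

```text
left, y from 240
360 [3, 3, 3, 2, 12]
400 [3, 3, 3, 7, 10]
440 [3, 3, 9, 9, 3]
480 [91, 3, 3, 3, 3]
520 [84, 2, 83, 98, 114]
560 [71, 2, 209, 217, 222]
600 [3, 3, 270, 276, 280]
640 [3, 4, 304, 307, 300]
680 [117, 122, 319, 322, -1]
720 [2, 3, 323, 324, -1]
right y from -500
300 [-791, -792, -791, -791, -791]
340 [2, 1, 2, 2, 2]
380 [2, 2, 3, 3, 2]
420 [3, 3, 3, 3, 3]
460 [3, 3, 3, 3, 3]
500 [180, 177, 3, 3, 3]
540 [195, 192, 3, 172, 238]
580 [210, 206, 3, 176, 236]
620 [224, 221, 4, 176, 177]
660 [238, 234, 4, 174, 178]
700 [252, 249, 4, 4, 178]
740 [261, 260, 3, 4, 3]
A 0 0 0 [ 0.08  0.52  1.13 -0.    1.49  0.17]
A 0 0 60 [ 0.08  0.49  1.02 -0.    1.64  0.17]
A 0 0.7 0 [ 0.12  0.38  1.51 -0.    1.26  0.22]
A 0 0.7 60 [ 0.12  0.32  1.41 -0.    1.41  0.22]
A 0 1.28 0 [ 0.14  0.42  1.76 -0.    0.97  0.24]
A 0 1.28 60 [ 0.14  0.33  1.68 -0.    1.14  0.24]
A 0 1.55 0 [ 0.15  0.49  1.83 -0.    0.82  0.25]
A 0 1.55 60 [ 0.15  0.39  1.76 -0.    0.99  0.25]
A 3 0 0 None
A 3 0 60 None
A 3 0.7 0 None
A 3 0.7 60 None
A 3 1.28 0 None
A 3 1.28 60 None
A 3 1.55 0 None
A 3 1.55 60 None
B 0 0 0 [-0.63  0.55  1.07 -0.    1.52 -0.7 ]
B 0 0 60 [-0.63  0.52  0.95 -0.    1.66 -0.7 ]
B 0 0.7 0 [-0.77  0.42  1.44 -0.    1.29 -0.84]
B 0 0.7 60 [-0.77  0.37  1.34  0.    1.44 -0.84]
B 0 1.28 0 [-0.85  0.46  1.67 -0.    1.01 -0.92]
B 0 1.28 60 [-0.85  0.38  1.6  -0.    1.17 -0.92]
B 0 1.55 0 [-0.87  0.53  1.74 -0.    0.87 -0.93]
B 0 1.55 60 [-0.87  0.43  1.67 -0.    1.03 -0.93]
B 3 0 0 [-0.63  0.55  1.07  0.    1.52  2.45]
B 3 0 60 [-0.63  0.52  0.95  0.    1.66  2.45]
B 3 0.7 0 [-0.77  0.42  1.44  0.    1.29  2.31]
B 3 0.7 60 [-0.77  0.37  1.34  0.    1.44  2.31]
B 3 1.28 0 [-0.85  0.46  1.67  0.    1.01  2.22]
B 3 1.28 60 [-0.85  0.38  1.6   0.    1.17  2.22]
B 3 1.55 0 [-0.87  0.53  1.74  0.    0.87  2.21]
B 3 1.55 60 [-0.87  0.43  1.67  0.    1.03  2.21]
```

```bash
python3 - <<'E'
from h import *
from plant import bot
p=bar("A",1.30); r=rv(OV["A"][1])
bot.command_gripper(46,15)
bot.move_ptp(p+[0,0,130],r)
print(bot.read_t(),p)
f0=np.array(bot.read_wrist_force())
bot.line_to(p+[0,0,40],v=200); bot.line_to(p,v=60)
print(f0.round(1),np.round(bot.read_wrist_force(),1))
bot.command_gripper(0,15)
print(bot.read_t(),bot.read_grip_width(),bot.read_grasp_force(),np.round(bot.read_wrist_force(),1))
p_,d=bot.snapshot("top"); cv2.imwrite("pics/t1.png",cv2.resize(p_[100:400,60:360,::-1],(600,600)))
E
```

```text
2.225 [424.38728863 180.92482433  98.14978915]
[-0.7  0.8 -0.3] [0.2 1.4 0.7]
4.2917 8.853235698078953 14.757271260023117 [-4.3  0.5  1.4]
```

View pics/t1.png

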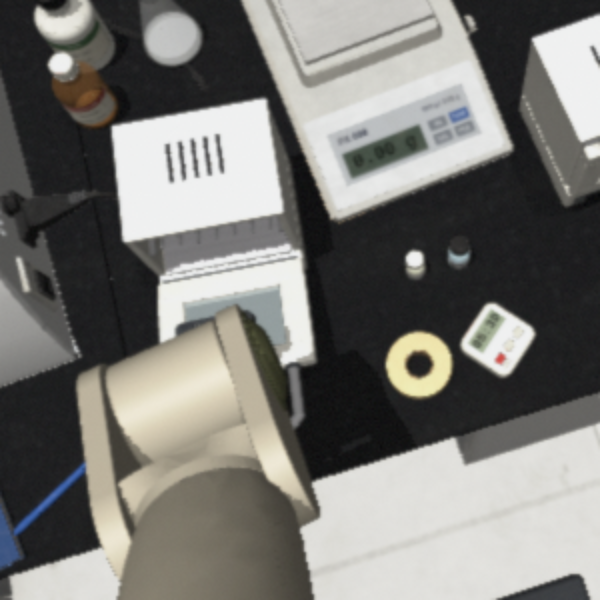

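The crop shows the gripper over A's handle bar near (240,370), with the bar and its right leg visible at (295,390). The grip width of 8.9 mm confirms the bar is held. Next I follow the arc to shut.

```bash
cat >> h.py <<'E'
def arc(bot,k,q0,q1,n,v=90,off=np.zeros(3)):
    for q in np.linspace(q0,q1,n+1)[1:]:
        bot.line_to(bar(k,q)+off,v=v); f=np.array(bot.read_wrist_force())
        print(round(q,2),f.round(1),round(bot.read_grip_width(),1))
        if np.linalg.norm(f)>45: print("STOP"); return False
    return True
E
python3 - <<'E'
from h import *
from plant import bot
bot.command_gripper(0,30)
print(arc(bot,"A",1.30,0.03,10),bot.read_t(),np.round(bot.read_eef_pos(),1),bar("A",0.03).round(1))
E
```

```text
1.17 [-7.8  0.9  3.8] 8.0
1.05 [-6.6 -0.5  4.1] 8.3
0.92 [-5.3 -1.   4.8] 8.6
0.79 [-2.7 -2.7  3.1] 8.0
0.66 [ 3.6 -2.3 -3.9] 8.1
0.54 [ 5.8 -3.5 -9.5] 8.1
0.41 [  6.3  -4.3 -13.5] 7.6
0.28 [  6.   -3.4 -20.2] 7.6
0.16 [  4.9  -5.2 -20.9] 7.7
0.03 [  1.1  -5.6 -21. ] 7.8
True 8.5583 [590.8 164.2 228.2] [591.6 164.5 229.9]
```

```bash
python3 - <<'E'
from h import *
from plant import bot
bot.command_gripper(50)
bot.line_to(bar("A",0.03,80),v=200)
r=rv(OV["B"][1]); p=bar("B",0.0)
bot.move_ptp(p+[0,0,75],r)
for n in("top","side"):
    im,d=bot.snapshot(n); np.savez(f"pics/{n}2.npz",p=im,d=d); cv2.imwrite(f"pics/{n}2.png",im[:,:,::-1])
P=cloud(np.load("pics/side2.npz")["d"],bot.get_calibration("side")).reshape(-1,3)
h=P[(P[:,2]>222)&(P[:,2]<250)&(abs(P[:,0]-590)<45)&(abs(P[:,1]-164)<75)]; print("A bar",len(h),h.mean(0),h[:,2].max())
h=P[(P[:,2]>222)&(P[:,2]<246)&(abs(P[:,0]-576)<30)&(abs(P[:,1]+273)<65)]; print("B bar",len(h),h.mean(0),h[:,2].max())
print(bot.read_t())
E
```

```text
A bar 4 [582.7063318  110.74509369 222.44281056] 222.76153335504705
B bar 547 [ 574.71947152 -276.37775429  237.21438022] 243.439089326454
11.575
```

View pics/side2.png

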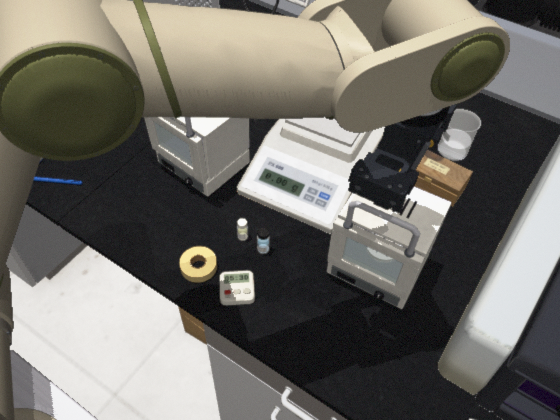

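The side view shows A's door upright and shut, with its front face at about (175,165). The open gripper hangs just above B's bar, around (385,190). Next I grip B's bar and swing the door down.

```bash
python3 - <<'E'
from h import *
from plant import bot
p=bar("B",0.0); p[2]+=1
bot.command_gripper(46,15)
bot.line_to(p,v=80); print(np.round(bot.read_wrist_force(),1))
bot.command_gripper(0,15)
print(bot.read_t(),bot.read_grip_width(),np.round(bot.read_wrist_force(),1))
if bot.read_grip_width()>5:
    bot.command_gripper(0,30)
    print(arc(bot,"B",0,1.55,12),bot.read_t(),np.round(bot.read_eef_pos(),1),bar("B",1.55).round(1))
E
```

```text
[-0.8 -0.1 -0.1]
13.5833 8.270631438332144 [ 0.1 -1.8 -0.2]
0.13 [-1.9 -0.1  3.4] 8.6
0.26 [ 0.2 -2.2 -5.4] 8.2
0.39 [  3.3  -2.9 -10.8] 8.6
0.52 [  4.7  -2.7 -12.6] 8.4
0.65 [  7.2  -3.4 -14. ] 8.6
0.78 [ 12.6  -2.8 -15.5] 8.2
0.9 [ 14.9  -1.6 -14.4] 8.6
1.03 [ 16.9   0.4 -12.7] 8.5
1.16 [ 18.1   1.9 -10.1] 8.6
1.29 [19.2  3.6 -7. ] 8.8
1.42 [18.3  5.3 -5.2] 8.5
1.55 [18.2  5.2 -3.4] 8.4
True 21.4833 [ 399.8 -285.9   54.6] [ 396.4 -285.6   53.7]
```

```bash
python3 - <<'E'
from h import *
from plant import bot
bot.command_gripper(42)
p=np.array(bot.read_eef_pos()); bot.line_to(p+[0,0,70],v=120); bot.line_to(p+[-40,60,220],v=250)
bot.move_ptp([260,120,300],rv(0))
for n in("top","side"):
    im,d=bot.snapshot(n); np.savez(f"pics/{n}3.npz",p=im,d=d); cv2.imwrite(f"pics/{n}3.png",im[:,:,::-1])
    P=cloud(d,bot.get_calibration(n)).reshape(-1,3)
    o,y=OV["B"]; L=(P[:,:2]-o)@np.array([[np.cos(y),-np.sin(y)],[np.sin(y),np.cos(y)]])
    b=(abs(L[:,1])<45)&(P[:,2]>30)
    h=b&(L[:,0]<-168)&(L[:,0]>-200); g=b&(L[:,0]>-115)&(L[:,0]<-20)
    print(n,"B bar",h.sum(),P[h].mean(0),P[h][:,2].max() if h.any() else 0,"door slope",np.polyfit(L[g,0],P[g,2],1))
    o,y=OV["A"]; L=(P[:,:2]-o)@np.array([[np.cos(y),-np.sin(y)],[np.sin(y),np.cos(y)]])
    a=(abs(L[:,1])<50)&(P[:,2]>222)&(P[:,2]<250)&(abs(L[:,0])<50); print("A bar",a.sum(),L[a].mean(0) if a.any() else 0)
print(bot.read_t(),bot.read_eef_pos())
E
```

```text
top B bar 220 [ 397.97241118 -285.51870047   61.55669729] 66.90841354981535 door slope [-4.76796641e-02  5.62994715e+01]
A bar 342 [-8.50146336 -0.78775294]
side B bar 389 [ 399.68191802 -285.84786972   62.79547814] 67.41590973371376 door slope [-4.66837980e-02  5.80918236e+01]
A bar 282 [-7.92614929 -2.45016227]
25.1333 [260.61453323 119.51307577 299.80143946]
```

View pics/top3.png

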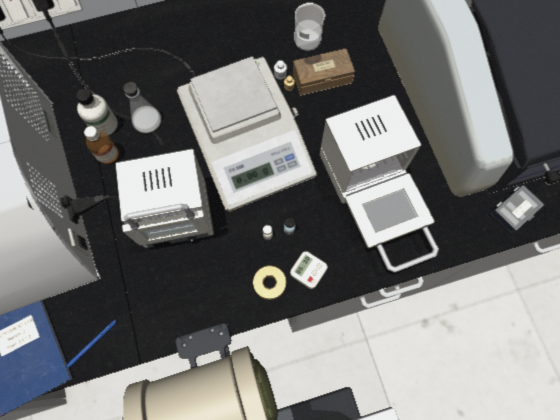

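The top view shows A's door upright against its oven, with the bar at about (160,215). B's door lies down, with its bar at about (410,258), and the arm is clear of both. The measured angles are about 0.02-0.05 rad for A and about 1.52 rad for B, both well inside the limits.

```bash
python3 -c "
from plant import bot
print(bot.sign_off())"
```

```text
the job is handed in; nothing more can be done
None
```

I handed the job in with oven A's door shut (about 0.05 rad by camera) and oven B's door down level (about 1.52 rad), both let go, with the arm clear at about 25 s; the verdict itself was not shown.

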